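# Wedge the rocking pouring stand level

### The arm

A 7-joint arm with a two-finger parallel gripper is mounted at the origin on the work surface. World frame = base frame: x ahead of the robot, y to its left, z up, the work surface at z = 0. Lengths are in m, angles in rad, forces in N, time in s.
With the tool pointing down it reaches from about 0.4 to 0.925 m from the base axis. Payload 5.6 kg.
Tool frame: the origin (TCP) lies midway between the tips of the shut fingers; the grasp point (between the pads) lies 19 mm behind it (grip_depth is the distance from the TCP to the grasp point, in m); z points along the fingers, y is the line along which they close (so a half turn about z gives the same grasp; the last joint's range is limited). The gripper opens to 85 mm and grips with 20 to 120 N. Pads are 22 mm wide; open, the fingers measure 114 mm over their backs; the gripper's body (76 mm by 85 mm) begins 54 mm behind the grasp point. The pads swing forward as they close: fully open they stand 13 mm farther back than shut.
Start: joints at [-1.212, 0.468, -0.012, 1.603, 0.006, 1.071, -0.056], TCP at [0.254, 0.598, 0.231] pointing down, gripper open.
Joint ranges: [-2.53, 2.53], [-0.31, 2.02], [-1.57, 1.55], [0.28, 2.44], [-1.29, 4.43], [0.15, 1.84], [-2.92, 2.92]. Speed limits (rad/s): [2.57, 2.57, 3.14, 3.14, 3.14, 3.14, 3.14].

### API

Orientations are given as a rotation vector (axis times angle).
In Python, from cell import observe, capture, hand_in, grip_depth gives the robot as it stands.
- The arm moves only by the tool step_arm, never from a script. Its argument "plan" is text: rows parted by semicolons, each of 5 numbers parted by spaces: the shift along the tool's x, y, z in mm, then the turn about the tool's z in rad, then the gripper's target within -1 to 1 (shut at 1, half-way at 0, fully open at -1). A call has 1 to 8 rows; each row shifts and turns the commanded pose from where the row before left it, along the tool's axes as they then stand; what a row does not reach is not made up. A row lasts 1/12 s, in which the tool goes at most 41.7 mm and 7.16 degrees, less where a joint would pass 70% of its speed; a pose out of reach is approached as far as the arm can. A call with a gripper value outside its range is refused whole. The fingers move at their own pace and stop on an object; the grip force is fixed at half the most. Time passes only in rows, so rows that do not move let the fingers close. It gives the time, the measured TCP pose, the force, the opening and the grip force at its end, in the units of the state.
- observe(): the state, without advancing time (a new reading comes with each control period).
- capture(name): name is "scene" or "top"; returns a dict with "pixels" (400x640x3 uint8, blue, green, red), "z_map" (400x640 float32, m along the optical axis (not along the pixel's ray), 0 where there is no reading), "fov_y" (degrees; the focal length in pixels is half the picture's height over the tangent of half this angle, whatever the lens; pixels are square), "cx", "cy" (the principal point, pixels), "rvec" (rotation vector, rad) and "tvec" (3), from world to camera coordinates, as OpenCV has them. Camera axes: x right, y down, z forward; pixel columns grow to the right and rows downward; lengths in m; the calibration is good to about 2 mm. A picture is of the moment at which its call begins.
- hand_in(): hands the job in; it is judged then, once.
The state is a dict: "time": time; "joint_positions": joint angles; "joint_vel": joint speeds; "joint_efforts": joint torques, N m; "tcp_pos": TCP position; "eef_rot": TCP orientation; "contact_force": force on the tool from outside, world axes, zero at the start; "moment": the same for the moment, N m; "grip_width": finger opening in m; "gripper_force": force on a finger pad.
Only numpy, scipy, OpenCV 4.12 (cv2) and the standard library are available. Lean on these libraries where they do the work, as an engineer would, in place of code of your own. Each camera call takes 0.05 s, during which the arm holds its last target. There are 200 camera calls.

### The job

The round board stands ready for a paint pour, but its wooden stand has lost the rubber foot of one leg, so it leans and rocks on that corner. Push the loose wooden wedge along the table, thin end first, under that bare leg until the board is level and the stand sits firmly on its three rubber feet and the wedge, no longer rocking. Only push the wedge, never pick it up; do not shove the stand away or upset the paint jar on the board, and leave the other things on the table alone.

Things in the scene. Friction and masses are not known exactly. Their poses are not given: they have to be found in the camera images.
- stand: Low wooden pouring stand, 0.94 kg: two crossed battens (290 x 36 x 20 mm, underside 52 mm up) carry a fixed round white board, 220 mm across. Four legs, 22 mm thick, under the batten ends, 130 mm from the centre on its +x, +y, -x, -y; the -y leg is the bare one. Origin: centre, in the plane of the rubber feet's undersides; z is the board's normal. It leans 4 degrees onto the bare leg at the start.
- bare_leg (a point): Lowest point of the bare leg's end (rounded wood, a half ball of radius 11 mm), on the leg's axis, 10 mm short of the plane of the rubber feet; rests on the table at the start. The stand is firm on all four legs with about 8 to 10.5 mm of wedge thickness under this leg's axis (nose 50 to 68 mm past it): less leaves foot_b in the air, more lifts foot_a and foot_c and shoves the stand.
- board_top (a point): Centre of the round board's upper face, 81 mm above the plane of the rubber feet; its z axis is the board's normal (vertical when the board is level).
- foot_a: Half-round black rubber foot of the stand's +x leg, 25 mm across, 10 mm high; origin at its lowest point. The three rubber feet are soft: each gives about 0.2 mm per newton, pressing up into its leg, 5 mm at most.
- foot_b: The same rubber foot on the +y leg, opposite the bare leg: in the air at the start.
- foot_c: The same rubber foot on the -x leg.
- wedge: Loose plain beech wedge lying flat on the table, 45 g, 110 mm long (its x), 45 mm wide (its y), 1.5 mm thick at the nose (+x end), rising straight to 16 mm at the square butt (-x end). Origin: centre of its underside. Lies in front of the bare leg with its nose roughly towards it, up to some 20 mm out of line and 20 degrees askew.
- wedge_nose (a point): Middle of the wedge's thin front edge, at its underside.
- wedge_butt (a point): Middle of the lower edge of the wedge's square 16 mm high rear face.
- jar: Closed paint jar, 60 mm across, 75 mm high, about 0.26 kg, standing on the board between its centre and the bare leg. Origin: centre of its underside.
- cup: Empty clear plastic cup, 74 mm across, 95 mm high, on the table. Origin: centre of its underside. Leave alone.
- tumbler: Empty white plastic cup, 72 mm across, 90 mm high, on the table. Origin: centre of its underside. Leave alone.
- memo: Block of memo paper, 90 x 90 x 45 mm, on the table. Origin: centre of its underside. Leave alone.
- brush: Paint brush, 190 mm long, lying on the table along its x. Leave alone.
Not all that is in view belongs to the job. What is shaped like the jar but orange is not meant.

How it is judged:
At the end, for the whole second after the job is handed in: The wedge lies flat on the table under the bare leg and carries more than 0.8 N of it, each of the three rubber feet carries more than 0.4 N, the board is level within 0.7 degrees, the stand is within 25 mm of where it stood, the jar stands upright on the board, and all is at rest (contact force between wedge and stand above 0.8 N and contact force between each of foot_a, foot_b, foot_c and anything else above 0.4 N and angle between board_top's own z axis and vertical below 0.012 rad and horizontal distance between bare_leg and wedge below 0.05 m and angle between wedge's own z axis and vertical below 0.04 rad and height (world z) of wedge below 0.003 m and distance of stand from where it was at the start of the episode below 0.025 m and angle between jar's own z axis and vertical below 0.05 rad and height (world z) of jar above 0.06 m and linear speed of each of wedge, stand below 0.01 m/s); the robot touches nothing.
It fails at once if the wedge is lifted off the table or tipped up (height (world z) of wedge above 0.012 m or angle between wedge's own z axis and vertical above 0.25 rad).
It fails at once if the stand is shoved more than 25 mm or lifted (distance of stand from where it was at the start of the episode above 0.025 m or height (world z) of stand above 0.015 m).
It fails at once if the jar is knocked over or off its place (distance of jar from where it was at the start of the episode above 0.035 m or angle between jar's own z axis and vertical above 0.3 rad).
It fails at once if a cup, the memo block or the brush is disturbed (distance of any of cup, tumbler, memo, brush from where it was at the start of the episode above 0.02 m).
It also fails if it takes over 58 s, if anything falls off the work surface, if the arm or the gripper's body presses on something with over 40 N, if the wrist force passes 120 N, or if a joint passes its speed limit or range.

## Working session

There is one attempt and no reset: what is moved stays moved. The work goes in short steps, Python scripts to look and compute and a tool call to move; the robot and the scene stay as the last step left them, time stands still between calls to the robot, and variables do not carry over. Pictures are saved under pics/ and viewed, at most 10 in all, crops included, and the job is handed in when it is done.

Besides the shell and the picture viewer there is one more tool, called after "Call:" in YAML: its name, and indented under it one key for each argument. step_arm: Moves the arm, as the interface text tells. Its arguments: {"type":"object","properties":{"plan":{"type":"string"}},"required":["plan"]}

```bash
mkdir -p pics; cat > h.py <<'E'
import numpy as np, cv2
from cell import observe, capture, hand_in, grip_depth
def cap(n):
    c=capture(n); h=c["pixels"].shape[0]
    f=h/2/np.tan(np.radians(c["fov_y"])/2)
    K=np.array([[f,0,c["cx"]],[0,f,c["cy"]],[0,0,1]])
    R=cv2.Rodrigues(np.array(c["rvec"],float))[0]; t=np.array(c["tvec"],float).ravel()
    z=c["z_map"]; v,u=np.mgrid[:z.shape[0],:z.shape[1]]
    P=np.stack([(u-K[0,2])/f*z,(v-K[1,2])/f*z,z],-1)
    W=(P-t)@R; W[z==0]=np.nan
    return c["pixels"],W,K,R,t
def proj(p,K,R,t):
    q=(np.atleast_2d(p)@R.T+t)@K.T; return q[:,:2]/q[:,2:]
E
python3 - <<'E'
from h import *
print(observe())
for n in("scene","top"):
    im,W,K,R,t=cap(n); cv2.imwrite(f"pics/{n}0.png",im); np.savez(f"{n}0.npz",W=W,K=K,R=R,t=t,im=im)
    print(n,K[0,0],-R.T@t)
E
```

```text
{'time': 0.0, 'joint_positions': array([-1.21200662,  0.46841945, -0.01161908,  1.60362321,  0.00599037,
        1.0713723 , -0.05631699]), 'joint_vel': array([-1.35009877e-04, -1.69620782e-03, -3.40026962e-04,  9.55032746e-05,
       -4.59730915e-04, -2.85790884e-04, -1.96300904e-04]), 'joint_efforts': array([ 5.85347016e-05, -5.32381511e+01,  2.19711318e-02, -2.51293337e+01,
        1.15146997e-02,  7.88680423e-03,  3.01284677e-07]), 'tcp_pos': array([0.25402815, 0.5977055 , 0.23031106]), 'eef_rot': array([-6.26952379e-01, -3.07814197e+00,  2.78018189e-03]), 'contact_force': array([ 0.58610911,  0.29313727, -0.06254038]), 'moment': array([ 0.02254634, -0.01943912,  0.01221573]), 'gripper_force': 0.0, 'grip_width': 0.08570190803306285}
scene 384.2977142047415 [1.07750435 0.46563468 0.75595917]
top 463.2442445357503 [0.33225366 0.03615701 1.17292743]
```

View pics/scene0.png

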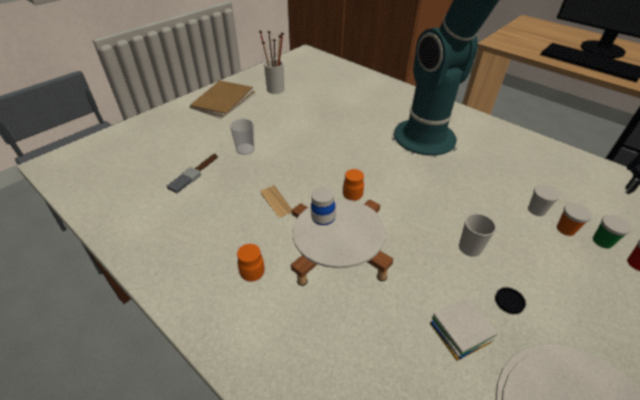

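View pics/top0.png

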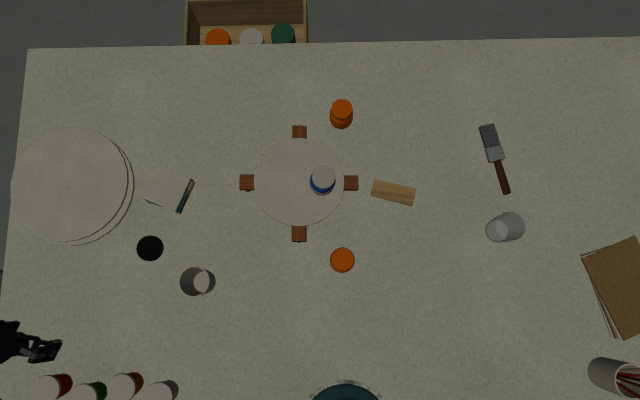

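Scene: the white and blue jar is at scene (323,205) / top (322,180). The orange look-alikes are at scene (354,184) and (250,262). The wedge is at scene (277,201) / top (393,192), and the bare leg is the batten end at top (350,183), on the jar side. Only one thing is wedge-shaped. The brown batten ends and the brush at top (495,158) could be confused with it. Next is a close crop with measurements.

```bash
python3 - <<'E'
from h import *
d=np.load("top0.npz"); im,W,K,R,t=[d[k] for k in("im","W","K","R","t")]
s=np.load("scene0.npz")
a=cv2.resize(im[120:250,230:430],None,fx=4,fy=4,interpolation=cv2.INTER_CUBIC)[:,:800]
cv2.imwrite("pics/crop0.png",a)
hsv=cv2.cvtColor(im,cv2.COLOR_BGR2HSV)
print(hsv[192,393],hsv[150,393],hsv[183,351])
for n,(u,v) in dict(table=(393,150),wedge=(393,192),bare=(351,183),plus=(247,182),a=(300,131),b=(300,234),board=(285,180)).items(): print(n,im[v,u],W[v,u].round(4))
# wedge mask
m=((hsv[...,1]>70)&(hsv[...,0]<25)).astype(np.uint8); m[:, :365]=0; m[:,425:]=0; m[:165]=0;m[215:]=0
n,l,st,c=cv2.connectedComponentsWithStats(m); i=1+st[1:,4].argmax(); print(st[i],c[i])
pts=np.argwhere(l==i)[:,::-1].astype(np.float32); 
box=cv2.boxPoints(cv2.minAreaRect(pts)); print(box)
def ray(u,v,z):
    d=R.T@np.linalg.inv(K)@np.array([u,v,1.]); o=-R.T@t; return o+d*(z-o[2])/d[2]
for u,v in box: print((u,v),ray(u,v,0.0015 if u<393 else 0.016).round(4), ray(u,v,0).round(4))
# batten ends: depth & brown
m=((hsv[...,1]>110)&(hsv[...,0]<20)).astype(np.uint8); m[:,:230]=0;m[:,368:]=0;m[:115]=0;m[245:]=0
n,l,st,c=cv2.connectedComponentsWithStats(m)
for i in range(1,n):
    if st[i,4]>20: print(st[i],c[i].round(1),np.nanmedian(W[l==i],0).round(4))
# board plane fit
H=W[...,2]; 
P=W[140:225,255:345].reshape(-1,3); P=P[(P[:,2]>.065)&(P[:,2]<.095)]
A=np.c_[P[:,:2],np.ones(len(P))]; k=np.linalg.lstsq(A,P[:,2],rcond=None)[0]; print("plane",k,P.mean(0),len(P))
E
```

```text
[ 17 129  99] [ 28  34 111] [ 12 180  75]
table [ 96 110 111] [ 6.827e-01 -1.456e-01  6.000e-04]
wedge [49 78 99] [ 0.5681 -0.1387  0.0101]
bare [22 43 75] [ 0.5825 -0.0288  0.0616]
plus [23 44 75] [0.5866 0.224  0.0784]
a [27 50 82] [0.7164 0.0947 0.0695]
b [22 44 75] [0.4586 0.0975 0.0682]
board [103 114 118] [0.5889 0.1317 0.0814]
[370 179  46  27 781] [393.06145967 191.8950064 ]
[[369.70593 195.17647]
 [374.11768 177.5294 ]
 [416.2353  188.05882]
 [411.82355 205.70589]]
(np.float32(369.70593), np.float32(195.17647)) [ 0.5628 -0.0795  0.0015] [ 0.5631 -0.0796  0.    ]
(np.float32(374.11768), np.float32(177.5294)) [ 0.6093 -0.0928  0.0015] [ 0.6096 -0.093   0.    ]
(np.float32(416.2353), np.float32(188.05882)) [ 0.5759 -0.1976  0.016 ] [ 0.5793 -0.2008  0.    ]
(np.float32(411.82355), np.float32(205.70589)) [ 0.5304 -0.1837  0.016 ] [ 0.5332 -0.1868  0.    ]
[330 115  23  14 267] [340.7 120.6] [ 0.7498 -0.0084  0.0456]
[292 126  14  12 168] [298.5 131.5] [0.7145 0.0985 0.0699]
[239 175  15  16 216] [246.5 182.2] [0.5864 0.2261 0.0785]
[344 176  14  15 206] [350.6 183. ] [ 0.5824 -0.0285  0.0615]
[292 226  14  16 219] [298.5 233.7] [0.4587 0.1019 0.0697]
plane [0.00021214 0.06629257 0.07248497] [0.58451648 0.10417481 0.07951498] 5598
```

View pics/crop0.png

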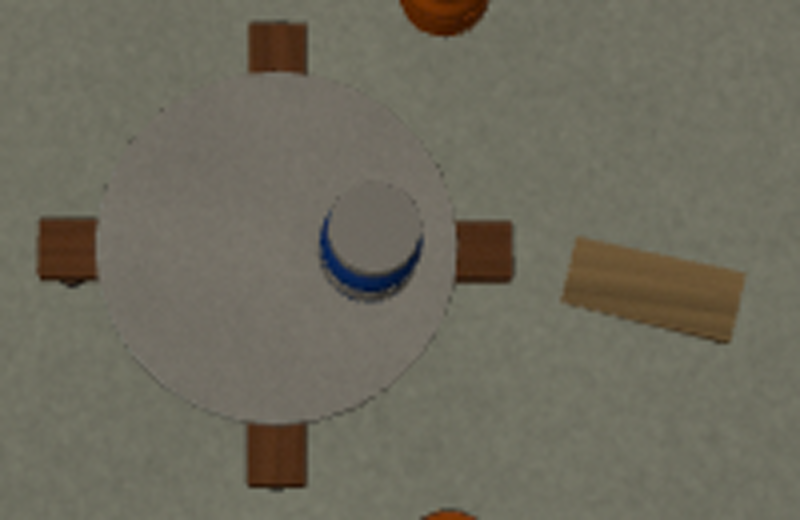

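The wedge is clear: nose at about (0.586, -0.086), butt at about (0.553, -0.191), heading 17.5° off +y. The measured size is 110 x 48 mm, which fits. The bare leg tip is at about (0.582, -0.027). The board leans 3.8°, which also fits. I'll swing over to behind the butt, fingers part-closed so they make a wide flat pusher.

Call:
step_arm:
  plan: "-40 0 0 0.067 0.5;-40 0 0 0.067 0.5;-40 0 0 0.067 0.5;-40 0 0 0.067 0.5;-40 0 0 0.067 0.5;-40 0 0 0.067 0.5;-40 0 0 0.067 0.5;-40 0 0 0.067 0.5"

```text
time: 0.77
tcp_pos: [0.5098, 0.4088, 0.2308]
eef_rot: [-1.424, -2.8, 0.001]
contact_force: [1.0, 0.8, -0.0]
grip_width: 0.0213
gripper_force: 0.0
```

Call:
step_arm:
  plan: "-40 0 0 0.067 0.5;-40 0 0 0.067 0.5;-40 0 0 0.067 0.5;-40 0 0 0.067 0.5;-40 0 0 0.067 0.5;-40 0 0 0.067 0.5;-40 0 0 0.067 0.5;-40 0 0 0.067 0.5"

```text
time: 1.43
tcp_pos: [0.6315, 0.1169, 0.2308]
eef_rot: [-2.115, -2.323, 0.001]
contact_force: [0.8, 0.1, 0.8]
grip_width: 0.0215
gripper_force: 0.0
```

Call:
step_arm:
  plan: "-40 0 0 0.067 0.5;-40 0 0 0.067 0.5;-40 0 0 0.067 0.5;-40 0 0 0.067 0.5;-40 0 0 0.067 0.5;-40 0 0 0.067 0.5;0 0 0 0 0.5;0 0 0 0 0.5"

```text
time: 2.1
tcp_pos: [0.6133, -0.1227, 0.2312]
eef_rot: [2.538, 1.85, -0.002]
contact_force: [-0.8, 1.1, 0.1]
grip_width: 0.0213
gripper_force: 0.0
```

```bash
cat >> h.py <<'E'
def togo(target):
    o=observe(); R=cv2.Rodrigues(np.array(o["eef_rot"]))[0]
    d=R.T@(np.array(target)-o["tcp_pos"])*1000
    print("t",round(o["time"],2),"tcp",o["tcp_pos"].round(4),"w",round(o["grip_width"],4),"F",o["contact_force"].round(2),"togo mm",d.round(1),"xang deg",np.degrees(np.arctan2(R[1,0],R[0,0])).round(2),"zax",R[:,2].round(3))
E
python3 - <<'E'
from h import *
h=np.array([.30,.954,0]); b=np.array([.5531,-.1906,0])
togo(b-h*.045+[0,0,.005])
E
```

```text
t 2.1 tcp [ 0.6133 -0.1227  0.2312] w 0.0213 F [-0.83  1.1   0.1 ] togo mm [-127.9  -36.2  226.4] xang deg 72.18 zax [-0.001 -0.001 -1.   ]
```

Call:
step_arm:
  plan: "-32 -9 0 0 0.5;-32 -9 0 0 0.5;-32 -9 0 0 0.5;-32 -9 0 0 0.5;0 0 40 0 0.5;0 0 40 0 0.5;0 0 40 0 0.5;0 0 40 0 0.5"

```text
time: 2.77
tcp_pos: [0.5425, -0.2284, 0.0697]
eef_rot: [-2.531, -1.861, -0.002]
contact_force: [1.0, -0.9, 0.0]
grip_width: 0.0212
gripper_force: 0.0
```

Call:
step_arm:
  plan: "0 0 30 0 0.5;0 0 20 0 0.5;0 0 8 0 0.5;0 0 8 0 0.5;0 0 0 0 0.5;0 0 0 0 0.5"

```text
time: 3.27
tcp_pos: [0.5426, -0.2301, 0.0061]
eef_rot: [2.532, 1.859, 0.002]
contact_force: [-0.2, 0.2, -0.1]
grip_width: 0.0218
gripper_force: 0.0
```

```bash
python3 - <<'E'
from h import *
h=np.array([.30,.954,0]); b=np.array([.5531,-.1906,0])
togo(b-h*.011+[0,0,.005])
a=cap("top")[0]; cv2.imwrite("pics/crop1.png",cv2.resize(a[120:250,280:480],None,fx=4,fy=4,interpolation=cv2.INTER_CUBIC))
a=cap("scene")[0]; cv2.imwrite("pics/crop2.png",cv2.resize(a[120:300,180:400],None,fx=3,fy=3,interpolation=cv2.INTER_CUBIC))
E
```

```text
t 3.27 tcp [ 0.5426 -0.2301  0.0061] w 0.0218 F [-0.25  0.2  -0.08] togo mm [29.9 -1.8  1.1] xang deg 72.56 zax [ 0.001 -0.    -1.   ]
```

View pics/crop2.png

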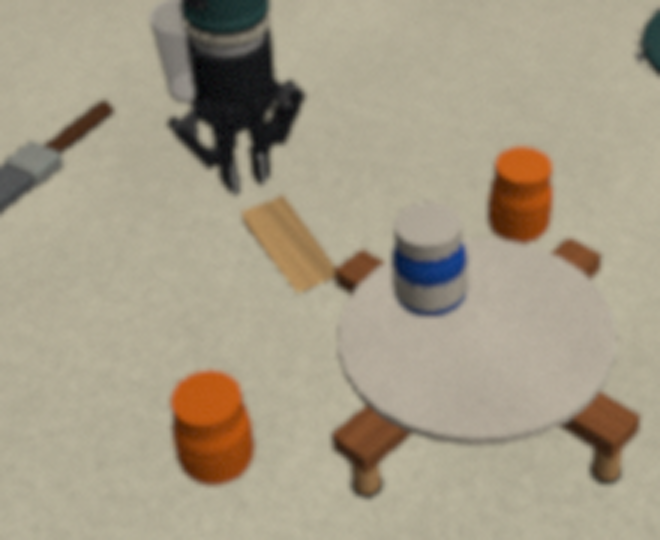

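The crop shows the shut-ish fingers at crop (243,180), behind the butt at crop (265,205) and clear of everything. Approach first, then push in an arc that turns the wedge into line.

Call:
step_arm:
  plan: "10 0 0 0 0.5;10 0 0 0 0.5;7 -1 0 0 0.5;4 0 0 0 0.5;5 2.3 0 -0.035 0.5;5 2.3 0 -0.035 0.5;5 2.3 0 -0.035 0.5;0 0 0 0 0.5"

```text
time: 4.03
tcp_pos: [0.5618, -0.1866, 0.0053]
eef_rot: [2.428, 1.993, 0.002]
contact_force: [-0.3, 0.9, 0.3]
grip_width: 0.0215
gripper_force: 0.0
```

```bash
cat >> h.py <<'E'
def ray(u,v,z,K,R,t):
    d=R.T@np.linalg.inv(K)@np.array([u,v,1.]); o=-R.T@t; return o+d*(z-o[2])/d[2]
def wedge(name=None,N=None):
    im,W,K,R,t=cap("top")
    if name: cv2.imwrite(name,cv2.resize(im[120:250,280:480],None,fx=4,fy=4,interpolation=cv2.INTER_CUBIC))
    hsv=cv2.cvtColor(im,cv2.COLOR_BGR2HSV)
    b=(hsv[...,0]>=13)&(hsv[...,0]<24)&(hsv[...,1]>85)&(hsv[...,2]>70)
    b&=(W[...,2]<.03); m=b.astype(np.uint8); m[:,:335]=0;m[:,430:]=0;m[:160]=0;m[225:]=0
    n,l,st,c=cv2.connectedComponentsWithStats(m); i=1+st[1:,4].argmax()
    p=np.argwhere(l==i)[:,::-1].astype(float)
    P=np.array([ray(u,v,0.009,K,R,t)[:2] for u,v in p]).astype(np.float32)
    r=cv2.minAreaRect(P*1000); B=cv2.boxPoints(r); print("wedge c",np.round(r[0],1),"size",np.round(r[1],1)); 
    e=[B[1]-B[0],B[2]-B[1]]; k=max(e,key=np.linalg.norm); k=k/np.linalg.norm(k)*np.sign(k[1])
    ext=(P*1000-np.array(r[0]))@k
    print("heading from +y toward +x deg",np.degrees(np.arctan2(k[0],k[1])).round(1),"butt",(r[0]+k*ext.min()).round(1),"nose",(r[0]+k*ext.max()).round(1),"px",st[i])
    g=W[140:225,255:345].reshape(-1,3); g=g[(g[:,2]>.065)&(g[:,2]<.095)]
    # robust plane of board
    A=np.c_[g[:,:2],np.ones(len(g))]; w=np.ones(len(g),bool)
    for _ in range(4):
        q=np.linalg.lstsq(A[w],g[w,2],rcond=None)[0]; w=abs(A@q-g[:,2])<.003
    print("tilt deg x,y",np.degrees(q[:2]).round(2),"n",w.sum())
    m=((hsv[...,1]>110)&(hsv[...,0]<20)).astype(np.uint8); m[:,:230]=0;m[:,312:]=0;m[:115]=0;m[245:]=0
    n,l,st,c=cv2.connectedComponentsWithStats(m)
    print("battens",[np.nanmedian(W[l==i],0).round(4).tolist() for i in range(1,n) if st[i,4]>60])
E
python3 - <<'E'
from h import *
togo([.58,-.09,.005]); wedge("pics/crop3.png")
E
```

```text
t 4.03 tcp [ 0.5618 -0.1866  0.0053] w 0.0215 F [-0.3   0.89  0.3 ] togo mm [98.3 -1.   0.4] xang deg 78.76 zax [ 0.001  0.001 -1.   ]
wedge c [ 577.2 -113.7] size [92.4 46.7]
heading from +y toward +x deg 10.9 butt [ 568.5 -159.1] nose [586.  -68.4] px [364 178  39  22 568]
tilt deg x,y [-0.01  3.91] n 4787
battens [[0.715, 0.0984, 0.0701], [0.5865, 0.226, 0.0784], [0.4588, 0.102, 0.0702]]
```

View pics/crop3.png

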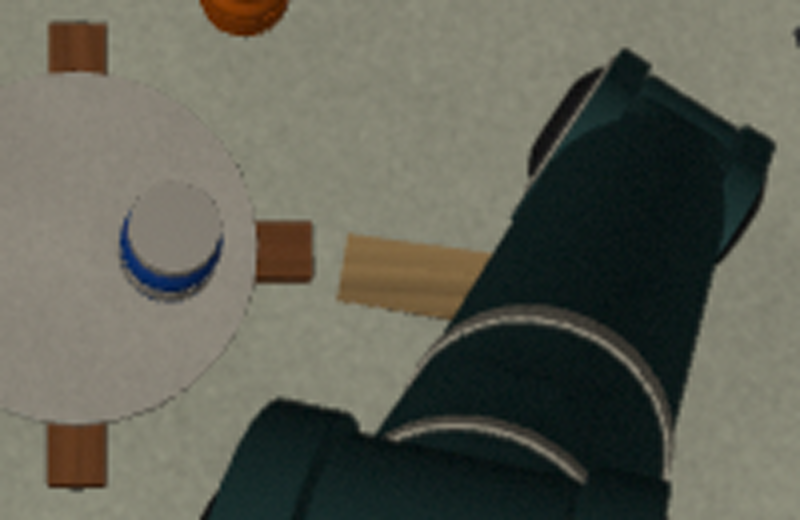

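The wedge follows the pusher: heading is now 11°, nose at crop (343,268), stand still. Continue the arc.

Call:
step_arm:
  plan: "5 2.3 0 -0.035 0.5;5 2.3 0 -0.035 0.5;5 2.3 0 -0.035 0.5;5 2.3 0 -0.035 0.5;5 2.3 0 -0.035 0.5;0 0 0 0 0.5"

```text
time: 4.58
tcp_pos: [0.5762, -0.1627, 0.0053]
eef_rot: [-2.244, -2.198, -0.002]
contact_force: [0.2, 0.6, 0.2]
grip_width: 0.0212
gripper_force: 0.0
```

```bash
python3 - <<'E'
from h import *
togo([.582,-.087,.005]); wedge()
E
```

```text
t 4.58 tcp [ 0.5762 -0.1627  0.0053] w 0.0212 F [0.22 0.61 0.18] togo mm [75.8  4.3  0.4] xang deg 88.81 zax [ 0.001  0.001 -1.   ]
wedge c [578.7 -89.3] size [90.8 44.6]
heading from +y toward +x deg 1.2 butt [ 577.7 -134.7] nose [579.6 -44. ] px [356 180  36  18 506]
tilt deg x,y [-0.02  3.79] n 4794
battens [[0.7149, 0.0984, 0.0701], [0.5864, 0.2262, 0.0784], [0.4586, 0.102, 0.07]]
```

Heading 1.2°, nose at (0.580, -0.043), within about 3 mm of the leg's line. Now push straight under.

Call:
step_arm:
  plan: "5 0 0 0 0.5;5 0 0 0 0.5;4 0 0 0 0.5;4 0 0 0 0.5;4 0 0 0 0.5;4 0 0 0 0.5;4 0 0 0 0.5;4 0 0 0 0.5"

```text
time: 5.3
tcp_pos: [0.5762, -0.1303, 0.0054]
eef_rot: [2.249, 2.193, 0.0]
contact_force: [-0.7, -1.9, 0.5]
grip_width: 0.0216
gripper_force: 1.0
```

```bash
python3 - <<'E'
from h import *
togo([.582,-.087,.005]); wedge()
E
```

```text
t 5.3 tcp [ 0.5762 -0.1303  0.0054] w 0.0216 F [-0.66 -1.89  0.54] togo mm [43.4  4.7  0.4] xang deg 88.56 zax [ 0. -0. -1.]
wedge c [579.5 -49.5] size [77.6 44.6]
heading from +y toward +x deg 1.2 butt [578.7 -88.3] nose [580.4 -10.7] px [343 180  31  18 305]
tilt deg x,y [0.04 2.13] n 4731
battens [[0.715, 0.0995, 0.0702], [0.5869, 0.2273, 0.0745], [0.4588, 0.1022, 0.0699]]
```

Tilt dropped to 2.1° with the nose about 18 mm past the leg, which matches the geometry. The stand moved only about 1 mm. Continue more slowly.

Call:
step_arm:
  plan: "4 0 0 0 0.5;4 0 0 0 0.5;4 0 0 0 0.5;3 0 0 0 0.5;3 0 0 0 0.5;3 0 0 0 0.5;3 0 0 0 0.5;3 0 0 0 0.5"

```text
time: 6.02
tcp_pos: [0.5769, -0.1034, 0.0053]
eef_rot: [2.249, 2.193, 0.0]
contact_force: [-0.9, -1.8, 1.5]
grip_width: 0.0211
gripper_force: 1.1
```

```bash
python3 - <<'E'
from h import *
togo([.582,-.087,.005]); wedge("pics/crop4.png")
a=cap("scene")[0]; cv2.imwrite("pics/crop5.png",cv2.resize(a[120:300,180:400],None,fx=3,fy=3,interpolation=cv2.INTER_CUBIC))
E
```

```text
t 6.02 tcp [ 0.5769 -0.1034  0.0053] w 0.0211 F [-0.93 -1.76  1.52] togo mm [16.5  4.7  0.3] xang deg 88.56 zax [ 0. -0. -1.]
wedge c [568.3 -20.8] size [36.  15.7]
heading from +y toward +x deg 1.2 butt [567.9 -38.8] nose [568.7  -2.8] px [340 190  15   7  85]
tilt deg x,y [0.   0.54] n 4698
battens [[0.7152, 0.1017, 0.0704], [0.5852, 0.2306, 0.0713], [0.4661, 0.1118, 0.0703]]
```

View pics/crop5.png

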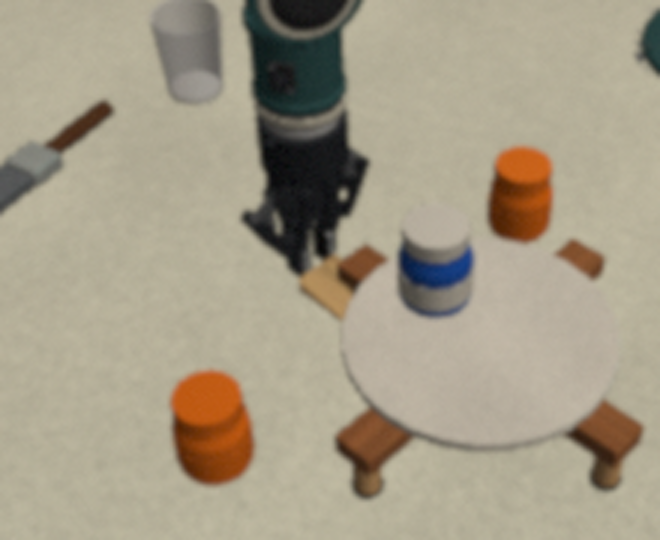

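The stand is nearly level: tilt is 0.54°, nose about 44 mm past the leg, jar upright at crop (435,260). Push 15 mm more in small steps.

Call:
step_arm:
  plan: "3 0 0 0 0.5;3 0 0 0 0.5;3 0 0 0 0.5;2 0 0 0 0.5;2 0 0 0 0.5;2 0 0 0 0.5;0 0 0 0 0.5"

```text
time: 6.7
tcp_pos: [0.5772, -0.0884, 0.0053]
eef_rot: [2.249, 2.194, -0.0]
contact_force: [-0.4, -3.3, -0.2]
grip_width: 0.0215
gripper_force: 1.7
```

```bash
python3 - <<'E'
from h import *
togo([.582,-.087,.005]); wedge()
E
```

```text
t 6.7 tcp [ 0.5772 -0.0884  0.0053] w 0.0215 F [-0.38 -3.28 -0.18] togo mm [1.6 4.8 0.3] xang deg 88.57 zax [-0. -0. -1.]
wedge c [569.3  -9. ] size [10.3 21. ]
heading from +y toward +x deg -62.3 butt [578.6 -13.9] nose [560.   -4.1] px [340 190   7   7  32]
tilt deg x,y [-0.06  0.05] n 4749
battens [[0.7145, 0.1008, 0.0706], [0.5861, 0.2322, 0.0708], [0.4702, 0.102, 0.0708]]
```

Tilt is 0.05° and the nose is about 58 mm past the leg, in the middle of the window. Back off, rise and check.

Call:
step_arm:
  plan: "-5 0 0 0 0.5;-15 0 0 0 0.5;-30 0 0 0 0.5;-40 0 0 0 0.5;-20 0 -30 0 0.5;0 0 -40 0 0.5;0 0 -40 0 0.5;0 0 -40 0 0.5"

```text
time: 7.42
tcp_pos: [0.5738, -0.1982, 0.1565]
eef_rot: [-2.248, -2.191, -0.0]
contact_force: [1.8, -0.7, 0.3]
grip_width: 0.0212
gripper_force: 0.0
```

Call:
step_arm:
  plan: "-40 0 -20 0 0.5;-40 0 0 0 0.5;-40 0 0 0 0.5;0 0 0 0 0.5;0 0 0 0 0.5;0 0 0 0 0.5;0 0 0 0 0.5;0 0 0 0 0.5"

```text
time: 8.08
tcp_pos: [0.5721, -0.3136, 0.1736]
eef_rot: [-2.245, -2.196, -0.001]
contact_force: [-0.0, -0.2, -0.5]
grip_width: 0.0215
gripper_force: 0.0
```

```bash
python3 - <<'E'
from h import *
togo([.582,-.087,.005]); wedge("pics/crop6.png")
E
```

```text
t 8.08 tcp [ 0.5721 -0.3136  0.1736] w 0.0215 F [-0.03 -0.21 -0.53] togo mm [226.5   4.8 168.9] xang deg 88.72 zax [-0.     0.002 -1.   ]
wedge c [581.4 -40.6] size [74.3 47.7]
heading from +y toward +x deg 2.2 butt [580.  -77.7] nose [582.9  -3.4] px [340 179  30  19 347]
tilt deg x,y [-0.1   0.01] n 4682
battens [[0.7147, 0.1019, 0.0704], [0.5858, 0.2323, 0.0706], [0.4587, 0.1045, 0.0705]]
```

View pics/crop6.png

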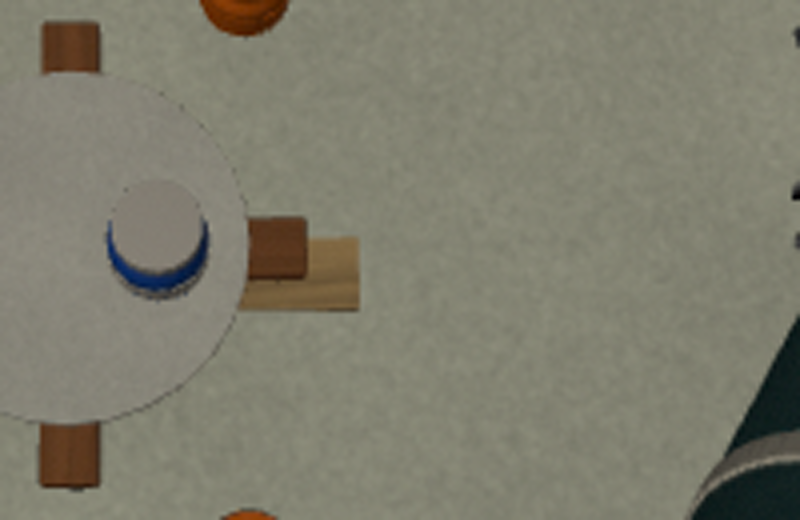

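The final crop shows the board level to 0.1°, with the wedge's butt at crop (358,274) under the bare leg. Once parallax is allowed for, the wedge is in line with the leg. The jar is upright at (158,235) and the arm is clear.

```bash
python3 -c "
from h import *
print(hand_in())"
```

```text
the job is handed in; nothing more can be done
None
```

I pushed the wedge about 58 mm past the bare leg and handed the job in. By camera the board is level to about 0.1°, the stand has shifted only 1–2 mm, the jar is upright and the arm is clear; the loads on the feet and wedge were not measured, and `hand_in()` returned no verdict.

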